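# Open the child-safe tablet tub

## Task

Open the tub of descaling tablets: squeeze the two side tabs of its safety cap and, keeping them squeezed, turn the cap anticlockwise (seen from above) until you feel it come gently against its stop, without wrenching it. Then ease off the stop a little, lift the cap off and set it down the right way up in the middle of the saucer. Leave the other things where they stand.

Things in the scene. Friction and masses are not known exactly. Their poses are not given: they have to be found in the camera images.
- tub: round white plastic tub, 80 mm across, held fast on the worktop by a 94 mm rubber suction foot. Origin: centre of its underside, z up. Flat shoulder 66 mm up. On it stand the neck and round that a low collar, radius 29.5 to 34.5 mm, 8 mm high, with a notch at the tub's +y and one at its -y side; with its tabs' feet in these notches the cap cannot be turned.
- tub_neck (a point): on the tub's axis at the shoulder, where the cap's underside rests. The neck is 29 mm wide and 26 mm high. Two lips on it hold the cap down until it is turned 40 to 82 degrees anticlockwise; this angle differs from tub to tub and cannot be seen. Turning takes under 0.3 N m. A firm stop ends the turn (2 N m wrenches it). Eased off it by 0 to 6 degrees, and only there, the cap lifts off freely.
- cap: grey plastic safety cap, 51 mm across, 44 mm high, about 75 g, on the tub with its axes like the tub's. Origin: centre of its underside, z up. On its +y and -y sides a ribbed tab stands proud, 64 mm over both (54 mm fully squeezed), with a foot below that reaches into the collar's notch. On the neck it has 1 to 1.5 mm of play sideways and 3 mm up and down.
- tab_left (a joint): how far the tab at the cap's +y side is pressed in, m: 0 free (its spring holds it out), 0.005 fully in. It needs 8 N to start moving and 12 N to be fully in; its foot is clear of the collar from about 0.003 on.
- tab_right (a joint): the same for the tab at the cap's -y side
- tab_left_face (a point): centre of the flat outer face of the tab at the cap's +y side, 24.5 mm above the cap's underside (moves with the tab). The face is upright, 26 mm wide and 29 mm high: from 10 to 39 mm above the cap's underside, its lower edge 2 mm above the collar.
- tab_right_face (a point): the same on the tab at the cap's -y side
- saucer: loose round white ceramic saucer, 170 mm across and 16 mm high; origin: centre of its underside, z up; its flat inner floor lies 5 mm above the underside and is about 95 mm across
- mug_teal: bystander: teal mug, 73 mm high; origin at its underside
- jug_brown: bystander: small brown jug, 93 mm high; origin at its underside
- coffee_jar: bystander: jar of coffee with wooden lid, 66 mm across, 106 mm high; origin at its underside
Not all that is in view belongs to the job. What is shaped like the tub but red is not meant. Of the things that look like the saucer, the smaller one is meant.

How it is judged (in metres and radians):
On the way, in this order (a step that is already met when the one before it is completed fails the run):
1. the cap is turned more than 29 degrees on its neck, both tabs squeezed at least 3 mm (value of joint each of tab_left, tab_right above 0.003 m and angle between the x axis of cap and the x axis of tub, either way round above 0.5 rad and z of cap in the frame of tub below 0.072 m and horizontal distance between cap and tub below 0.005 m), for 0.1 s.
2. the cap is lifted clear of the neck, upright (z of cap in the frame of tub above 0.095 m and angle between cap's own z axis and vertical below 0.35 rad), for 0.1 s.
At the end, for the whole second after the job is handed in: the cap stands right way up (within 7 degrees) on the saucer's floor, its centre within 25 mm of the saucer's centre, both tabs sprung out again (under 1 mm pressed), the saucer flat on the worktop, cap and saucer at rest (horizontal distance between cap and saucer below 0.025 m and z of cap in the frame of saucer below 0.012 m and angle between cap's own z axis and vertical below 0.12 rad and value of joint each of tab_left, tab_right below 0.001 m and height (world z) of saucer below 0.005 m and angle between saucer's own z axis and vertical below 0.05 rad and linear speed of each of cap, saucer below 0.01 m/s); the robot touches nothing.
It fails at once if the cap is wrenched: more than 150 N between cap and tub (contact force between cap and tub above 150 N).
It fails at once if the saucer is shoved more than 30 mm (distance of saucer from where it was at the start of the episode above 0.03 m).
It fails at once if a bystander is moved more than 20 mm (distance of any of mug_teal, jug_brown, coffee_jar from where it was at the start of the episode above 0.02 m).
It also fails if it takes over 64 s, if anything falls off the work surface, if the arm or the gripper's body presses on something with over 40 N, if the wrist force passes 120 N, or if a joint passes its speed limit or range.

## Robot

A 6-joint arm with a two-finger parallel gripper is mounted at the origin on a cart in front of the work surface, level with it; the furniture and walls round the work are solid. World frame = base frame: x ahead of the robot, y to its left, z up, the work surface at z = 0. Lengths are in m, angles in degrees, forces in N, time in s.
With the tool pointing down it reaches from about 0.4 to 0.825 m from the base axis. Payload 7 kg.
Tool frame: the origin (TCP) lies at the very end of the fingers, on their centre line; the grasp point (between the pads) lies 19 mm behind it (ctrl.hold_point_z is the distance from the TCP to the grasp point, in m); z points along the fingers, y is the line along which they close (so a half turn about z gives the same grasp; the last joint's range is limited). The gripper opens to 88 mm and grips with 3 to 60 N. Pads are 19 mm wide; open, the fingers measure 130 mm over their backs; the gripper's body (78 mm by 193 mm) begins 47 mm behind the grasp point.
Start: joints at [93.054, 20.546, 0.682, 0, -70.136, -16.507], TCP at [0.157, 0.656, 0.227] pointing down, gripper open.
Joint ranges: [-176.03, 176.03], [-82.01, 121.73], [-58.28, 71.71], [-173.87, 95.51], [-174.79, -0.11], [-173.66, 173.66]. Speed limits (degrees/s): [136.94, 136.94, 172.46, 180, 180, 180].

## Interface

Orientations are given as [roll, pitch, yaw] about the fixed x, y, z axes, in that order (R = Rz(yaw) Ry(pitch) Rx(roll)).
In Python, from plant import sensors, viewer, workorder, ctrl gives the robot as it stands.
- The arm moves only by the shell command python3 -m pendant 'ROWS'. ROWS is JSON, a list of rows, each a list of 3 entries, a list of its own where there are three numbers: the opening, from -1 (shut) to 1 (fully open), so that 0 is half open, then the shift along the tool's x, y, z in m, then the turn, a rotation vector about the tool's x, y, z in degrees. A call has 1 to 10 rows; each row is the pose to reach, as a shift and turn from the pose commanded when the call began, along the tool's axes at that moment; what a row does not reach only later rows make up. A row lasts 1/12 s, in which the tool goes at most 41.7 mm and 7.16 degrees, less where a joint would pass 70% of its speed; a pose out of reach is approached as far as the arm can. A call with a gripper value outside its range is refused whole. The fingers move at their own pace and stop on an object; the grip force is fixed at half the most. Time passes only in rows, so rows that repeat a pose let the fingers close. It gives the time, the measured TCP pose, the force, the opening and the grip force at its end, in the units of the state.
- sensors.get_obs(): the state, without advancing time (a new reading comes with each control period).
- viewer.snapshot(name): name is "side" or "top" or "wrist"; returns the picture (384x512x3 uint8, red, green, blue); there is no depth.
- viewer.camera_params(name): a dict with "fx", "fy", "cx", "cy" (pixels), "dist" ([k1, k2, p1, p2, k3] as OpenCV has them; the pictures are not rectified), "extrinsics" (4x4, takes a point from world to camera coordinates). Camera axes: x right, y up, looking along -z (the intrinsics and any distortion apply to the point x, -y, -z); pixel columns grow to the right and rows downward; lengths in m; the calibration is good to about 2 mm. A picture is of the moment at which its call begins: read the wrist's pose just before it. camera_params takes no time and is no camera call; for the wrist camera it gives the pose at the moment of the call.
- workorder.close_job(): hands the job in; it is judged then, once.
The state is a dict: "clock": time; "joint_pos": joint angles; "qvel": joint speeds; "tau": joint torques, N m; "tool_pos": TCP position; "orientation": TCP orientation; "force": force on the tool from outside, world axes, zero at the start; "moment": the same for the moment, N m; "opening": finger opening in m; "gripper_force": force on a finger pad.
Only numpy, scipy, OpenCV 4.12 (cv2) and the standard library are available. Lean on these libraries where they do the work, as an engineer would, in place of code of your own. Each camera call takes 0.05 s, during which the arm holds its last target. There are 200 camera calls.

## Working session

There is one attempt and no reset: what is moved stays moved. The work goes in short steps, Python scripts to look and compute and a shell command to move; the robot and the scene stay as the last step left them, time stands still between calls to the robot, and variables do not carry over. Pictures are saved under pics/ and viewed, at most 10 in all, crops included, and the job is handed in when it is done.

```bash
ls; mkdir -p pics; python3 - <<'E'
from plant import sensors, viewer, workorder, ctrl
import cv2,numpy as np
o=sensors.get_obs();print(o, ctrl.hold_point_z)
ims=[]
for n in("top","side","wrist"):
    p=viewer.camera_params(n);im=viewer.snapshot(n);cv2.imwrite(f"pics/{n}0.png",im[:,:,::-1]);np.savez(f"{n}0.npz",im=im,**p);print(n,p)
E
```

```text
pics
{'clock': 0.0, 'joint_pos': array([ 9.30548983e+01,  2.05916488e+01,  6.34366426e-01, -2.08110602e-02,
       -7.01338952e+01, -1.65068679e+01]), 'qvel': array([-0.01747802,  0.11366377, -0.01744679, -0.07046811, -0.04751806,
       -0.06566156]), 'tau': array([ 1.87737322e-03, -5.82724893e+01,  2.93054867e+01,  6.99725121e+00,
        6.98770760e-03, -1.58933394e-04]), 'tool_pos': array([0.15693296, 0.65601572, 0.22562259]), 'orientation': array([ 1.79907021e+02, -7.15153707e-03, -1.34590514e+01]), 'force': array([-0.35294432, -0.33281502, -0.21015699]), 'moment': array([0.02779684, 0.03269933, 0.0064855 ]), 'gripper_force': 0.0, 'opening': 0.08801719831737814} 0.0188
top {'fx': 444.4402690896811, 'fy': 444.4402690896811, 'cx': 253.2373039216968, 'cy': 194.56491258425118, 'dist': array([-0.09506553,  0.        ,  0.        ,  0.        ,  0.        ]), 'extrinsics': array([[-0.01465243, -0.99985098,  0.00912793,  0.1108133 ],
       [ 0.997817  , -0.01403349,  0.06453134, -0.57222823],
       [-0.06439362,  0.01005355,  0.99787393, -1.48207642],
       [ 0.        ,  0.        
[... 235 characters left out ...]
: array([[ 0.84532832, -0.53353434,  0.02758887, -0.43361587],
       [ 0.16132468,  0.30415012,  0.93886477, -0.20288367],
       [-0.50930775, -0.78919821,  0.34317897, -1.19087694],
       [ 0.        ,  0.        ,  0.        ,  1.        ]])}
wrist {'fx': 268.55678388906256, 'fy': 268.55678388906256, 'cx': 262.03625047426453, 'cy': 194.34335309814495, 'dist': array([-0.06351893,  0.        ,  0.        ,  0.        ,  0.        ]), 'extrinsics': array([[-0.23326834, -0.97241096,  0.00167585,  0.67472853],
       [ 0.94064588, -0.22608455, -0.25312272,  0.03139323],
       [ 0.24651819, -0.05746913,  0.96743273, -0.39072766],
       [ 0.        ,  0.        ,  0.        ,  1.        ]])}
```

View pics/top0.png

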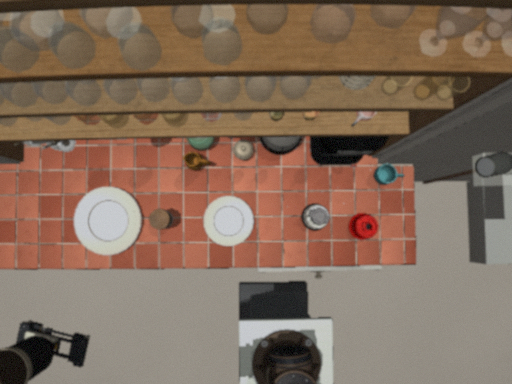

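View pics/side0.png

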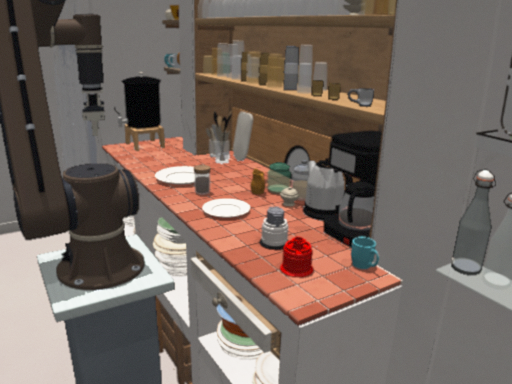

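The top view shows the white tub with its grey cap at about (316,217), the red decoy at (365,227) and the small saucer at (229,221). The jar is at (160,219), the jug at (195,161) and the mug at (386,174). The side view has the tub at (275,230) and the saucer at (227,209). Next I'll measure these.

```bash
cat > h.py <<'E'
import cv2,numpy as np
def ray(p,uv):
    K=np.array([[p['fx'],0,p['cx']],[0,p['fy'],p['cy']],[0,0,1.]])
    n=cv2.undistortPoints(np.array(uv,float).reshape(-1,1,2),K,np.array(p['dist']))[:,0]
    E=np.array(p['extrinsics']);R=E[:3,:3];c=-R.T@E[:3,3]
    d=np.c_[n[:,0],-n[:,1],-np.ones(len(n))]@R
    return c,d
def plane(p,uv,z):
    c,d=ray(p,uv);return c+d*((z-c[2])/d[:,2])[:,None]
def circ(P):
    A=np.c_[2*P[:,:2],np.ones(len(P))];b=(P[:,:2]**2).sum(1)
    s=np.linalg.lstsq(A,b,rcond=None)[0];return s[:2],np.sqrt(s[2]+s[:2]@s[:2])
def proj(p,X):
    E=np.array(p['extrinsics']);q=np.atleast_2d(X)@E[:3,:3].T+E[:3,3]
    K=np.array([[p['fx'],0,p['cx']],[0,p['fy'],p['cy']],[0,0,1.]])
    return cv2.projectPoints(q*[1,-1,-1],np.zeros(3),np.zeros(3),K,np.array(p['dist']))[0][:,0]
E
python3 - <<'E'
from h import *
p=dict(np.load('top0.npz'));im=p['im']
hsv=cv2.cvtColor(im,cv2.COLOR_RGB2HSV)
# non-tile (low saturation or not orange-red), restrict to box
def blob(box,m,z):
    x0,y0,x1,y1=box;mm=np.zeros(m.shape,np.uint8);mm[y0:y1,x0:x1]=m[y0:y1,x0:x1]
    cs,_=cv2.findContours(mm,cv2.RETR_EXTERNAL,cv2.CHAIN_APPROX_NONE);c=max(cs,key=cv2.contourArea)
    P=plane(p,cv2.convexHull(c)[:,0],z);print(box,cv2.boundingRect(c),circ(P),'z',z)
m=((hsv[:,:,1]<90)).astype(np.uint8)*255
blob((200,190,260,250),m,.016)
blob((295,195,335,235),m,.02)
for n,uv,z in(("jar",(160,219),.1),("jug",(193,161),.08),("mug",(386,174),.07),("cap",(318,216),.11)):print(n,plane(p,[uv],z))
big=cv2.resize(im[195:240,290:345],None,fx=10,fy=10,interpolation=cv2.INTER_CUBIC);cv2.imwrite('pics/tubtop.png',big[:,:,::-1])
E
```

```text
(200, 190, 260, 250) (200, 190, 60, 60) (array([0.48842447, 0.17055853]), np.float64(0.11822981989286943)) z 0.016
(295, 195, 335, 235) (301, 195, 34, 40) (array([ 0.50715961, -0.10300371]), np.float64(0.06596284214276947)) z 0.02
jar [[0.49461413 0.40169861 0.1       ]]
jug [[0.6819733  0.29764625 0.08      ]]
mug [[ 0.63235304 -0.33677783  0.07      ]]
cap [[ 0.49687053 -0.10071911  0.11      ]]
```

```bash
python3 - <<'E'
from h import *
p=dict(np.load('top0.npz'));im=p['im']
hsv=cv2.cvtColor(im,cv2.COLOR_RGB2HSV)
m=((hsv[:,:,1]<90)).astype(np.uint8)*255
m=cv2.morphologyEx(m,cv2.MORPH_OPEN,np.ones((5,5)))
for box,z in(((200,190,260,250),.016),((295,197,335,235),.01)):
    x0,y0,x1,y1=box;mm=np.zeros_like(m);mm[y0:y1,x0:x1]=m[y0:y1,x0:x1]
    c=max(cv2.findContours(mm,0,1)[0],key=cv2.contourArea)
    print(cv2.boundingRect(c),circ(plane(p,cv2.convexHull(c)[:,0]+0.,z)))
w=dict(np.load('wrist0.npz'));E=w['extrinsics'];print(-E[:3,:3].T@E[:3,3], -E[2,:3])
E
```

```text
(203, 195, 51, 52) (array([0.48711574, 0.18900521]), np.float64(0.08736948312116653))
(303, 204, 29, 26) (array([ 0.4973281 , -0.11038777]), np.float64(0.04635066501648344))
[0.22418436 0.64075616 0.38481832] [-0.24651819  0.05746913 -0.96743273]
```

View pics/tubtop.png

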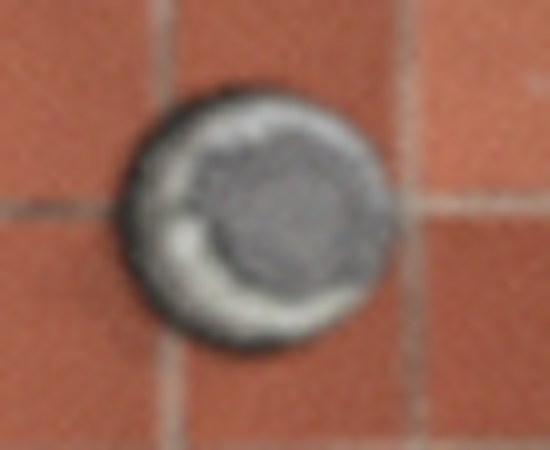

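The enlarged crop shows the cap centred near (290,215). The tabs stand out at about (195,190) and (385,250), so the tab axis is close to the tool's present yaw. I'll fly to the tub in an arc.

```bash
python3 -m pendant '[[1,[0.32,0.083,-0.01],[0,0,0]],[1,[0.32,0.083,-0.01],[0,0,0]],[1,[0.32,0.083,-0.01],[0,0,0]],[1,[0.32,0.083,-0.01],[0,0,0]],[1,[0.32,0.083,-0.01],[0,0,0]],[1,[0.32,0.083,-0.01],[0,0,0]],[1,[0.32,0.083,-0.01],[0,0,0]],[1,[0.32,0.083,-0.01],[0,0,0]],[1,[0.32,0.083,-0.01],[0,0,0]]]'; python3 -c "
from plant import sensors;o=sensors.get_obs();print(o['joint_pos'],o['tool_pos'],o['orientation'])"
```

```text
clock: 0.9
tool_pos: [0.454, 0.4976, 0.2362]
orientation: [179.9, -0.0, -13.7]
force: [-1.2, 1.1, 0.1]
opening: 0.088
gripper_force: 0.0
[ 6.41983120e+01  2.01354446e+01  1.31526754e+00  6.44296458e-02
 -7.12402286e+01  1.20470285e+01] [0.45403466 0.49756211 0.23623775] [ 1.79928185e+02 -4.70320385e-02 -1.37338772e+01]
```

```bash
python3 -m pendant '[[1,[0.04,0.04,0],[0,0,0]],[1,[0.091,0.288,0],[0,0,0]],[1,[0.091,0.288,0],[0,0,0]],[1,[0.091,0.288,0],[0,0,0]],[1,[0.091,0.288,0],[0,0,0]],[1,[0.091,0.288,0],[0,0,0]],[1,[0.091,0.288,0],[0,0,0]],[1,[0.091,0.288,0],[0,0,0]],[1,[0.091,0.288,0],[0,0,0]]]' && python3 -m pendant '[[1,[0.091,0.288,0],[0,0,5.5]],[1,[0.091,0.288,0],[0,0,5.5]],[1,[0.091,0.288,0],[0,0,5.5]],[1,[0.091,0.288,0],[0,0,5.5]],[1,[0.091,0.288,0],[0,0,5.5]],[1,[0.091,0.288,0],[0,0,5.5]],[1,[0.091,0.288,0],[0,0,5.5]],[1,[0.091,0.288,0],[0,0,5.5]],[1,[0.091,0.288,0],[0,0,5.5]],[1,[0.091,0.288,0],[0,0,5.5]]]'; python3 - <<'E'
from plant import sensors,viewer
import numpy as np,cv2
o=sensors.get_obs();print(o['joint_pos'],o['tool_pos'],o['orientation'])
p=viewer.camera_params('wrist');im=viewer.snapshot('wrist');np.savez('w1.npz',im=im,**p);cv2.imwrite('pics/w1.png',im[:,:,::-1])
E
```

```text
clock: 1.65
tool_pos: [0.4699, 0.1967, 0.237]
orientation: [-180.0, 0.0, -13.6]
force: [-0.6, 0.4, 0.8]
opening: 0.0876
gripper_force: 0.0
clock: 2.48
tool_pos: [0.492, -0.1016, 0.2362]
orientation: [180.0, 0.0, -19.1]
force: [0.4, 0.3, 0.4]
opening: 0.0878
gripper_force: 0.0
[ 1.07655479e+01  3.76154285e+00 -1.97350343e+01 -1.15694270e-02
 -6.65374109e+01  6.01689112e+01] [ 0.49202788 -0.10161217  0.23619287] [ 1.79992297e+02  3.47627914e-02 -1.90701528e+01]
```

View pics/w1.png

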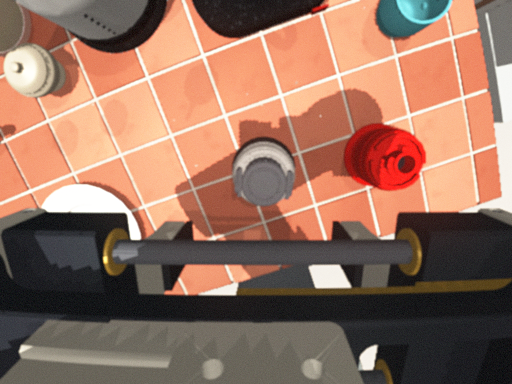

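The wrist view shows the cap top at about (263,183), with tabs at (237,183) and (291,185), nearly level with the image. The red decoy is at (385,157), off to the right. I'll crop in for the tab angle and centre.

```bash
python3 - <<'E'
from h import *
p=dict(np.load('w1.npz'));im=p['im']
x0,y0=222,130
c=im[y0:y0+85,x0:x0+85]
b=cv2.resize(c,None,fx=7,fy=7,interpolation=cv2.INTER_CUBIC)[:,:,::-1].copy()
b=cv2.convertScaleAbs(b,alpha=1.3)
for g in range(0,85,10):cv2.putText(b,str(x0+g),(g*7,10),0,.4,(255,255,0));cv2.putText(b,str(y0+g),(0,g*7+4),0,.4,(255,255,0))
cv2.imwrite('pics/w1c.png',b)
E
```

```text
(no output)
```

View pics/w1c.png

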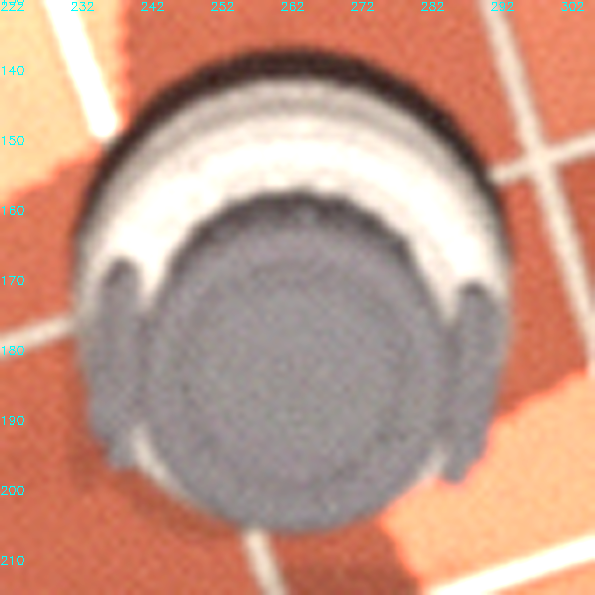

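The crop shows the cap top as a disc centred near (263.5,184). The left tab runs from (239,167) to (240,197), and the right tab from (291,171) to (288,199). That is a turn of about 3° relative to the tool.

```bash
python3 - <<'E'
from h import *
p=dict(np.load('w1.npz'));im=p['im']
a,b=plane(p,[(239.3,182),(289.7,185)],.105)
print('tabs',a,b,(a+b)/2,np.linalg.norm(a-b),'yaw',np.degrees(np.arctan2(-(a-b)[0],(a-b)[1])))
for e in (((239,167),(240,197)),((291,171),(288,199))):
    q=plane(p,e,.105);d=q[0]-q[1];print('tab dir',np.degrees(np.arctan2(d[1],d[0])),np.linalg.norm(d))
P=plane(p,[(242.5,182),(285.5,184),(263,206),(263,161.5),(249,200),(278,200)],.11);print('top',circ(P))
# foot: dark outer ring arc
P=plane(p,[(262,136.5),(245,142.5),(235,152),(232.5,165),(282,143),(291,155),(294,167)],.006);print('foot',circ(P))
print('saucer',plane(p,[(80,195)],.016))
# side triangulation of cap top w/ gray mask
s=dict(np.load('side0.npz'));print(proj(s,[[.497,-.105,.11],[.497,-.105,.0]]))
E
```

```text
tabs [ 0.50701239 -0.07956966  0.105     ] [ 0.48555016 -0.13115995  0.105     ] [ 0.49628128 -0.10536481  0.105     ] 0.055876513876416956 yaw -22.58794053031327
tab dir -18.423658925395618 0.03387952965342554
tab dir -23.627336910365955 0.03190537970465772
top (array([ 0.49685906, -0.10466393]), np.float64(0.02407886937897941))
foot (array([ 0.49824658, -0.10440548]), np.float64(0.0452097164765203))
saucer [[0.55224569 0.16854094 0.016     ]]
[[275.30235397 209.82246466]
 [273.87004419 243.02188649]]
```

```bash
python3 -m pendant '[[1,[0.002,0.001,0.06],[0,0,2.5]],[1,[0.002,0.001,0.06],[0,0,2.5]],[1,[0.002,0.001,0.06],[0,0,2.5]],[1,[0.002,0.001,0.06],[0,0,2.5]],[1,[0.002,0.001,0.06],[0,0,2.5]]]'; python3 - <<'E'
from plant import sensors
import numpy as np
o=sensors.get_obs();print(o['tool_pos'],o['orientation'])
y=np.radians(o['orientation'][2]);d=np.array([.497,-.1047,.078])-o['tool_pos']
print(d@[np.cos(y),np.sin(y),0],d@[np.sin(y),-np.cos(y),0],-d[2])
E
```

```text
clock: 2.95
tool_pos: [0.4947, -0.102, 0.178]
orientation: [-180.0, -0.1, -21.3]
force: [0.8, -0.2, 0.6]
opening: 0.0875
gripper_force: 0.0
[ 0.49469174 -0.10200378  0.17802397] [-1.79981293e+02 -1.03888079e-01 -2.13305248e+01]
0.003130881994827015 0.001671897102794191 0.10002396856398178
```

```bash
python3 -m pendant '[[1,[0.003,0.0017,0.04],[0,0,0.3]],[1,[0.003,0.0017,0.07],[0,0,0.3]],[1,[0.003,0.0017,0.085],[0,0,0.3]],[1,[0.003,0.0017,0.095],[0,0,0.3]],[1,[0.003,0.0017,0.1],[0,0,0.3]],[1,[0.003,0.0017,0.1],[0,0,0.3]],[1,[0.003,0.0017,0.1],[0,0,0.3]]]'; python3 - <<'E'
from plant import sensors,viewer
import numpy as np,cv2
o=sensors.get_obs();print(o['tool_pos'],o['orientation'],o['force'])
p=viewer.camera_params('side');im=viewer.snapshot('side');np.savez('s2.npz',im=im,**p)
w=viewer.snapshot('wrist')
a=cv2.resize(im[170:270,220:340],None,fx=4,fy=4,interpolation=cv2.INTER_CUBIC)
b=cv2.resize(w[130:300,180:350],(400,400))[:,:300]
cv2.imwrite('pics/s2.png',np.hstack([a,cv2.resize(w[150:290,190:330],(320,400))])[:,:,::-1])
E
```

```text
clock: 3.53
tool_pos: [0.4969, -0.1053, 0.0779]
orientation: [-180.0, -0.1, -21.7]
force: [0.2, -0.3, 0.5]
opening: 0.0878
gripper_force: 0.0
[ 0.49687903 -0.10530111  0.07787245] [-1.79955555e+02 -1.10626906e-01 -2.17143802e+01] [ 0.20295361 -0.32512079  0.4856368 ]
```

View pics/s2.png

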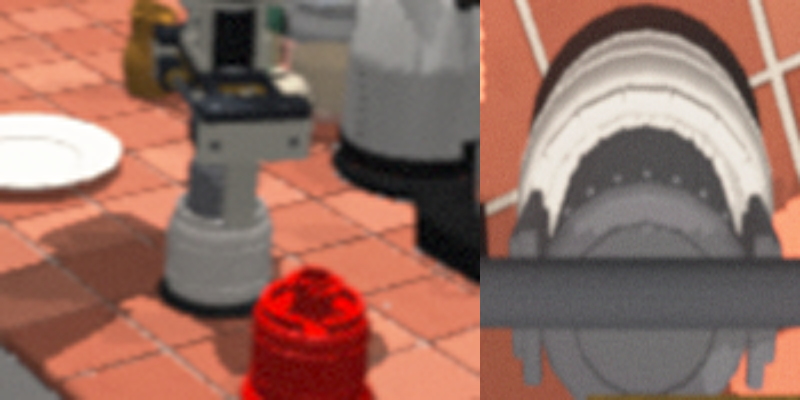

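The side crop shows the near finger beside the cap, above the tub's collar. The wrist crop shows the cap centred under the tool (tabs at 525 and 765) and aligned. I'll close the fingers.

```bash
python3 -m pendant '[[-1,[0,0,0],[0,0,0]],[-1,[0,0,0],[0,0,0]],[-1,[0,0,0],[0,0,0]],[-1,[0,0,0],[0,0,0]],[-1,[0,0,0],[0,0,0]],[-1,[0,0,0],[0,0,0]],[-1,[0,0,0],[0,0,0]],[-1,[0,0,0],[0,0,0]],[-1,[0,0,0],[0,0,0]]]'; python3 -c "
from plant import sensors;o=sensors.get_obs();print(o['force'],o['moment'],o['opening'],o['tool_pos'])"
```

```text
clock: 4.38
tool_pos: [0.4959, -0.1056, 0.0771]
orientation: [-180.0, -0.0, -21.7]
force: [-2.8, 0.3, 6.5]
opening: 0.0531
gripper_force: 30.0
[-2.77763706  0.33540086  6.53828258] [ 0.27518105  0.72728017 -0.06411186] 0.05306845867518871 [ 0.49585045 -0.10555295  0.07706189]
```

```bash
python3 -m pendant '[[-1,[0,0,-0.0007],[0,0,-3]],[-1,[0,0,-0.0007],[0,0,-6]],[-1,[0,0,-0.0007],[0,0,-9]],[-1,[0,0,-0.0007],[0,0,-12]],[-1,[0,0,-0.0007],[0,0,-15]],[-1,[0,0,-0.0007],[0,0,-15]],[-1,[0,0,-0.0007],[0,0,-15]]]'; python3 -c "
from plant import sensors;o=sensors.get_obs();print(o['force'],o['moment'],o['opening'],o['tool_pos'],o['joint_pos'][5])"
```

```text
clock: 4.97
tool_pos: [0.4957, -0.1055, 0.0772]
orientation: [-180.0, 0.0, -6.8]
force: [0.3, 0.4, 0.1]
opening: 0.0533
gripper_force: 29.9
[0.30876443 0.35928268 0.05064533] [ 0.05457493 -0.01654337  0.03268866] 0.053308047341879175 [ 0.495661   -0.10552367  0.07716307] 72.93873650805588
```

```bash
python3 -m pendant '[[-1,[0,0,0],[0,0,-3]],[-1,[0,0,0],[0,0,-6]],[-1,[0,0,0],[0,0,-9]],[-1,[0,0,0],[0,0,-12]],[-1,[0,0,0],[0,0,-15]],[-1,[0,0,0],[0,0,-18]],[-1,[0,0,0],[0,0,-20]],[-1,[0,0,0],[0,0,-20]],[-1,[0,0,0],[0,0,-20]]]'; cat > st.py <<'E'
from plant import sensors;import numpy as np;np.set_printoptions(precision=3,suppress=True);o=sensors.get_obs();print(o['force'],o['moment'],o['opening'],o['tool_pos'],o['orientation'][2],o['joint_pos'][5])
E
python3 st.py; python3 - <<'E'
from plant import viewer
import cv2
w=viewer.snapshot('wrist');cv2.imwrite('pics/w3.png',cv2.resize(w[100:300,150:370],None,fx=2,fy=2)[:,:,::-1])
E
```

```text
clock: 5.72
tool_pos: [0.4956, -0.1055, 0.0772]
orientation: [-180.0, 0.0, 13.1]
force: [0.1, -0.2, 0.2]
opening: 0.0531
gripper_force: 29.9
[ 0.095 -0.229  0.159] [ 0.011  0.018 -0.018] 0.05313238562988973 [ 0.496 -0.106  0.077] 13.10516078579057 92.89075623964004
```

View pics/w3.png

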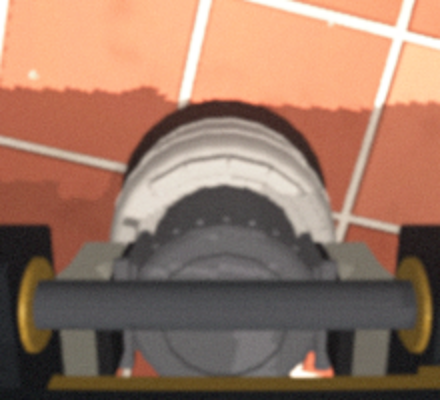

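The wrist picture shows the tabs still gripped between the fingers at (125,265) and (320,265). The collar's notch is now off to the left at (130,222), so the cap has turned about 35°. I'll carry on in 2° steps, with a moment check after each one that stops the turn.

```bash
cat > chk.py <<'E'
from plant import sensors;import sys;o=sensors.get_obs();m=o['moment'][2];print(round(m,3),round(o['orientation'][2],2),o['force'].round(1));sys.exit(abs(m)>.35)
E
T() { python3 chk.py; }
python3 -m pendant '[[-1,[0,0,0],[0,0,-1]],[-1,[0,0,0],[0,0,-2]],[-1,[0,0,0],[0,0,-2]]]' >/dev/null && T && 
python3 -m pendant '[[-1,[0,0,0],[0,0,-1]],[-1,[0,0,0],[0,0,-2]],[-1,[0,0,0],[0,0,-2]]]' >/dev/null && T && 
python3 -m pendant '[[-1,[0,0,0],[0,0,-1]],[-1,[0,0,0],[0,0,-2]],[-1,[0,0,0],[0,0,-2]]]' >/dev/null && T && 
python3 -m pendant '[[-1,[0,0,0],[0,0,-1]],[-1,[0,0,0],[0,0,-2]],[-1,[0,0,0],[0,0,-2]]]' >/dev/null && T && 
python3 -m pendant '[[-1,[0,0,0],[0,0,-1]],[-1,[0,0,0],[0,0,-2]],[-1,[0,0,0],[0,0,-2]]]' >/dev/null && T && 
python3 -m pendant '[[-1,[0,0,0],[0,0,-1]],[-1,[0,0,0],[0,0,-2]],[-1,[0,0,0],[0,0,-2]]]' >/dev/null && T && 
python3 -m pendant '[[-1,[0,0,0],[0,0,-1]],[-1,[0,0,0],[0,0,-2]],[-1,[0,0,0],[0,0,-2]]]' >/dev/null && T
```

```text
0.048 15.31 [ 0.3 -0.7 -0.8]False
```

```bash
sed -i 's/sys.exit(abs(m)>.35)/sys.exit(int(abs(m)>.35))/' chk.py
T() { python3 chk.py; }
python3 -m pendant '[[-1,[0,0,0],[0,0,-1]],[-1,[0,0,0],[0,0,-2]],[-1,[0,0,0],[0,0,-2]]]' >/dev/null && T && 
python3 -m pendant '[[-1,[0,0,0],[0,0,-1]],[-1,[0,0,0],[0,0,-2]],[-1,[0,0,0],[0,0,-2]]]' >/dev/null && T && 
python3 -m pendant '[[-1,[0,0,0],[0,0,-1]],[-1,[0,0,0],[0,0,-2]],[-1,[0,0,0],[0,0,-2]]]' >/dev/null && T && 
python3 -m pendant '[[-1,[0,0,0],[0,0,-1]],[-1,[0,0,0],[0,0,-2]],[-1,[0,0,0],[0,0,-2]]]' >/dev/null && T && 
python3 -m pendant '[[-1,[0,0,0],[0,0,-1]],[-1,[0,0,0],[0,0,-2]],[-1,[0,0,0],[0,0,-2]]]' >/dev/null && T && 
python3 -m pendant '[[-1,[0,0,0],[0,0,-1]],[-1,[0,0,0],[0,0,-2]],[-1,[0,0,0],[0,0,-2]]]' >/dev/null && T
```

```text
0.019 17.33 [ 1.6 -1.  -1.6]
-0.028 19.34 [ 0.4 -0.  -1.3]
0.014 21.34 [-0.1  0.  -0.3]
-0.027 23.34 [-0.5  0.5 -1.2]
0.022 25.34 [-0.9 -0.2 -0.2]
-0.015 27.34 [ 0.1 -0.5 -0.4]
```

```bash

T() { python3 chk.py; }
python3 -m pendant '[[-1,[0,0,0],[0,0,-1]],[-1,[0,0,0],[0,0,-2]],[-1,[0,0,0],[0,0,-2]]]' >/dev/null && T && 
python3 -m pendant '[[-1,[0,0,0],[0,0,-1]],[-1,[0,0,0],[0,0,-2]],[-1,[0,0,0],[0,0,-2]]]' >/dev/null && T && 
python3 -m pendant '[[-1,[0,0,0],[0,0,-1]],[-1,[0,0,0],[0,0,-2]],[-1,[0,0,0],[0,0,-2]]]' >/dev/null && T && 
python3 -m pendant '[[-1,[0,0,0],[0,0,-1]],[-1,[0,0,0],[0,0,-2]],[-1,[0,0,0],[0,0,-2]]]' >/dev/null && T && 
python3 -m pendant '[[-1,[0,0,0],[0,0,-1]],[-1,[0,0,0],[0,0,-2]],[-1,[0,0,0],[0,0,-2]]]' >/dev/null && T && 
python3 -m pendant '[[-1,[0,0,0],[0,0,-1]],[-1,[0,0,0],[0,0,-2]],[-1,[0,0,0],[0,0,-2]]]' >/dev/null && T && 
python3 -m pendant '[[-1,[0,0,0],[0,0,-1]],[-1,[0,0,0],[0,0,-2]],[-1,[0,0,0],[0,0,-2]]]' >/dev/null && T && 
python3 -m pendant '[[-1,[0,0,0],[0,0,-1]],[-1,[0,0,0],[0,0,-2]],[-1,[0,0,0],[0,0,-2]]]' >/dev/null && T && 
python3 -m pendant '[[-1,[0,0,0],[0,0,-1]],[-1,[0,0,0],[0,0,-2]],[-1,[0,0,0],[0,0,-2]]]' >/dev/null && T
```

```text
0.007 29.34 [-0.1 -0.2 -0.5]
0.038 31.34 [-0.2 -0.1 -0.6]
-0.018 33.34 [-0.   0.3 -0.4]
-0.22 35.32 [ 0.2  0.7 -1.4]
-0.543 37.3 [-0.4  0.7  0.3]
```

The moment rises from about 33.7° tool yaw and reaches 0.54 N m at 37.3°. That is more than turning needs, so this is the stop. I'll ease back 5° and test the lift gently.

```bash

python3 -m pendant '[[-1,[0,0,0],[0,0,2]],[-1,[0,0,0],[0,0,4]],[-1,[0,0,0],[0,0,5]],[-1,[0,0,0],[0,0,5]],[-1,[0,0,0],[0,0,5]]]' ; python3 chk.py; python3 -m pendant '[[-1,[0,0,-0.002],[0,0,0]],[-1,[0,0,-0.004],[0,0,0]],[-1,[0,0,-0.006],[0,0,0]],[-1,[0,0,-0.006],[0,0,0]]]'; python3 st.py
```

```text
clock: 9.18
tool_pos: [0.4957, -0.1055, 0.0773]
orientation: [180.0, 0.0, 32.3]
force: [-0.1, -1.1, -0.4]
opening: 0.0533
gripper_force: 29.9
-0.01 32.31 [-0.1 -1.1 -0.4]
clock: 9.52
tool_pos: [0.4959, -0.1055, 0.0837]
orientation: [180.0, -0.0, 32.3]
force: [0.1, -0.2, -0.8]
opening: 0.0532
gripper_force: 29.9
[ 0.078 -0.19  -0.806] [-0.065  0.122  0.053] 0.053169545244196065 [ 0.496 -0.106  0.084] 32.26260187014739 112.04058784985331
```

The cap came free, lifting with only its own weight of 0.8 N. I'll lift it clear and move over the saucer.

```bash

python3 -m pendant '[[-1,[0,0,-0.01],[0,0,0]],[-1,[0,0,-0.03],[0,0,0]],[-1,[0,0,-0.055],[0,0,0]],[-1,[0,0,-0.08],[0,0,0]],[-1,[0,0,-0.105],[0,0,0]],[-1,[0,0,-0.12],[0,0,0]],[-1,[0,0,-0.12],[0,0,0]],[-1,[0,0,-0.12],[0,0,0]]]'; python3 st.py; python3 -m pendant '[[-1,[0.01,-0.017,0],[0,0,0]],[-1,[0.028,-0.047,0],[0,0,0]],[-1,[0.046,-0.077,0],[0,0,0]],[-1,[0.064,-0.107,0],[0,0,0]],[-1,[0.082,-0.137,0],[0,0,0]],[-1,[0.1,-0.167,0],[0,0,0]],[-1,[0.118,-0.2,0],[0,0,0]],[-1,[0.137,-0.233,0],[0,0,0]],[-1,[0.149,-0.252,0],[0,0,0]],[-1,[0.149,-0.252,0],[0,0,0]]]'; python3 - <<'E'
from plant import sensors,viewer
import numpy as np,cv2
p=viewer.camera_params('wrist');im=viewer.snapshot('wrist');np.savez('w4.npz',im=im,**p);cv2.imwrite('pics/w4.png',im[:,:,::-1])
E
python3 st.py
```

```text
clock: 10.18
tool_pos: [0.4961, -0.1054, 0.2047]
orientation: [179.9, -0.1, 32.2]
force: [-0.1, -0.1, -0.7]
opening: 0.053
gripper_force: 29.9
[-0.071 -0.077 -0.68 ] [-0.072 -0.026 -0.003] 0.052973385221223614 [ 0.496 -0.105  0.205] 32.24848595808626 112.03387791695341
clock: 11.02
tool_pos: [0.4869, 0.1906, 0.2022]
orientation: [-180.0, 0.1, 32.4]
force: [0.5, 0.1, 0.5]
opening: 0.053
gripper_force: 29.9
[-0.601  0.064 -0.789] [-0.112 -0.001  0.016] 0.05332971412257115 [0.487 0.189 0.202] 32.422388665011944 79.66939540635568
```

View pics/w4.png

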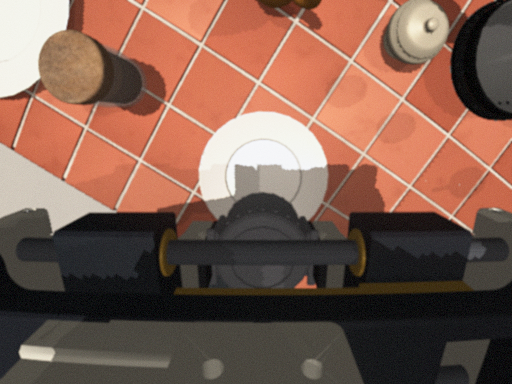

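The wrist view shows the held cap at (258,250) in front of the saucer. The saucer's rim spans columns 199 to 328 with its top at row 111, and its inner floor is centred near (263,175).

```bash
python3 - <<'E'
from h import *
p=dict(np.load('w4.npz'));im=p['im']
hsv=cv2.cvtColor(im,cv2.COLOR_RGB2HSV)
m=((hsv[:,:,1]<70)).astype(np.uint8)*255
m[195:]=0;m[:,:180]=0;m[:,345:]=0;m[:100]=0
m=cv2.morphologyEx(m,cv2.MORPH_OPEN,np.ones((7,7)))
c=max(cv2.findContours(m,0,1)[0],key=cv2.contourArea);q=c[:,0];print(cv2.boundingRect(c))
h=cv2.convexHull(c)[:,0];h=h[h[:,1]<190]
print(circ(plane(p,h+0.,.016)))
from plant import sensors;o=sensors.get_obs();y=np.radians(o['orientation'][2])
d=circ(plane(p,h+0.,.016))[0]-o['tool_pos'][:2];print(d@[np.cos(y),np.sin(y)],d@[np.sin(y),-np.cos(y)])
E
```

```text
(199, 112, 129, 83)
(array([0.48821925, 0.18978397]), np.float64(0.08475258725451992))
0.0019517864393662438 0.00010647048102501115
```

```bash

python3 -m pendant '[[-1,[0.002,0,0.02],[0,0,0]],[-1,[0.002,0,0.05],[0,0,0]],[-1,[0.002,0,0.085],[0,0,0]],[-1,[0.002,0,0.12],[0,0,0]],[-1,[0.002,0,0.145],[0,0,0]],[-1,[0.002,0,0.165],[0,0,0]],[-1,[0.002,0,0.178],[0,0,0]],[-1,[0.002,0,0.181],[0,0,0]],[-1,[0.002,0,0.181],[0,0,0]],[-1,[0.002,0,0.181],[0,0,0]]]'; python3 st.py; python3 -m pendant '[[-1,[0,0,0.001],[0,0,0]],[-1,[0,0,0.002],[0,0,0]],[-1,[0,0,0.002],[0,0,0]]]'; python3 -m pendant '[[-1,[0,0,0.001],[0,0,0]],[-1,[0,0,0.001],[0,0,0]]]'
```

```text
clock: 11.9
tool_pos: [0.4892, 0.1878, 0.0226]
orientation: [180.0, 0.0, 32.2]
force: [0.3, 0.4, 0.1]
opening: 0.0535
gripper_force: 29.9
[0.274 0.354 0.066] [-0.041 -0.121 -0.021] 0.053547697311479674 [0.489 0.188 0.023] 32.22645210894968 79.7356652960956
clock: 12.15
tool_pos: [0.4893, 0.1884, 0.021]
orientation: [-180.0, -0.1, 32.2]
force: [0.2, 0.2, -1.3]
opening: 0.0533
gripper_force: 29.9
clock: 12.32
tool_pos: [0.489, 0.1883, 0.0195]
orientation: [-180.0, -0.0, 32.3]
force: [-0.5, -0.1, -1.1]
opening: 0.0532
gripper_force: 29.9
```

```bash
C() { python3 - <<'E'
from plant import sensors;import sys
o=sensors.get_obs();print(o['tool_pos'][2].round(4),o['force'].round(1));sys.exit(int(o['force'][2]>2.5))
E
}
python3 -m pendant '[[-1,[0,0,0.001],[0,0,0]],[-1,[0,0,0.001],[0,0,0]]]'>/dev/null && C &&
python3 -m pendant '[[-1,[0,0,0.001],[0,0,0]],[-1,[0,0,0.001],[0,0,0]]]'>/dev/null && C &&
python3 -m pendant '[[-1,[0,0,0.001],[0,0,0]],[-1,[0,0,0.001],[0,0,0]]]'>/dev/null && C &&
python3 -m pendant '[[-1,[0,0,0.001],[0,0,0]],[-1,[0,0,0.001],[0,0,0]]]'>/dev/null && C &&
python3 -m pendant '[[-1,[0,0,0.001],[0,0,0]],[-1,[0,0,0.001],[0,0,0]]]'>/dev/null && C &&
python3 -m pendant '[[-1,[0,0,0.001],[0,0,0]],[-1,[0,0,0.001],[0,0,0]]]'>/dev/null && C
```

```text
0.0182 [ 0.5  0.3 -0.3]
0.0171 [ 0.4  0.6 -0.2]
0.0162 [ 0.2  0.1 -0.3]
0.016 [-3.1 -0.1  8.7]
```

The cap has touched down at TCP 0.016, as expected. I'll release it gently and rise.

```bash

python3 -m pendant '[[0.3,[0,0,-0.0007],[0,0,0]],[0.45,[0,0,-0.0007],[0,0,0]],[0.6,[0,0,-0.0007],[0,0,0]],[0.8,[0,0,-0.0007],[0,0,0]],[0.8,[0,0,-0.0007],[0,0,0]],[0.8,[0,0,-0.0007],[0,0,0]],[0.8,[0,0,-0.0007],[0,0,0]]]'; python3 st.py; python3 -m pendant '[[0.8,[0,0,-0.01],[0,0,0]],[0.8,[0,0,-0.03],[0,0,0]],[0.8,[0,0,-0.06],[0,0,0]],[0.8,[0,0,-0.1],[0,0,0]],[0.8,[0,0,-0.14],[0,0,0]],[0.8,[-0.04,0,-0.16],[0,0,0]],[0.8,[-0.05,0,-0.16],[0,0,0]],[0.8,[-0.05,0,-0.16],[0,0,0]],[0.8,[-0.05,0,-0.16],[0,0,0]]]'; python3 - <<'E'
from plant import viewer
import numpy as np,cv2
w=viewer.snapshot('wrist');s=viewer.snapshot('side')
a=cv2.resize(s[150:270,180:300],(400,400));b=cv2.resize(w[60:260,160:360],(400,400))
cv2.imwrite('pics/end.png',np.hstack([a,b])[:,:,::-1])
E
```

```text
clock: 13.57
tool_pos: [0.489, 0.1882, 0.0159]
orientation: [180.0, 0.0, 32.2]
force: [0.6, 0.4, -0.5]
opening: 0.0786
gripper_force: 0.0
[ 0.585  0.408 -0.543] [-0.058 -0.005 -0.002] 0.07858549496139669 [0.489 0.188 0.016] 32.243804914869436 79.72231218725754
clock: 14.32
tool_pos: [0.4464, 0.1613, 0.1772]
orientation: [-180.0, -0.1, 32.3]
force: [0.1, 0.4, 1.6]
opening: 0.0788
gripper_force: 0.0
```

View pics/end.png

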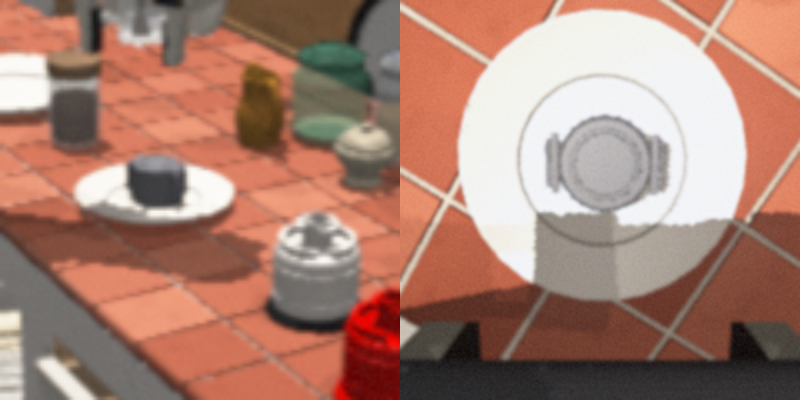

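The cap stands upright on the saucer's floor, at (605,162) within the floor ring centred near (603,160). Both tabs have sprung out, the tub is open and the gripper is clear. I'll hand in.

```bash
python3 -c "
from plant import workorder;print(workorder.close_job())"
```

```text
the job is handed in; nothing more can be done
None
```

I opened the tub, set the cap upright in the middle of the saucer with both tabs sprung out, and handed the job in at about 14 s; the hand-in returned no verdict.

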